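Set out the pull-out spice rack and load the spice tubes

TASK

Get the spice rack ready and fill it: lift the salt pot that stands in its way up onto the rack's wooden top, standing upright; draw the carrier out by its post until the orange lock button clicks up and holds it out; then stand every spice tube on the table cap-up in a well of its own, all the way down. Do not disturb the bowl or the tin.

Things in the scene. Friction and masses are not known exactly. Their poses are not given: they have to be found in the camera images.
- rack: fixed pull-out spice rack, white sides and wooden top, 160 x 158 mm, top surface 67 mm above the table. Origin on the table 85 mm behind the front edge of its wooden top, midway between the sides; its x axis points to the rack's back, so its front (-x) faces the robot and the carrier comes out along -x; y to the left, z up. The wooden top reaches from x -85 to +75 mm, y +-79 mm; a 45 x 44 mm notch in the middle of its front edge shows the lock hole
- rack_top (a point): point on the wooden top straight above the rack's origin (67 mm above the table); the salt pot can stand here
- carrier (a joint): how far the carrier is drawn out of the rack, m: 0 fully in, end stop at 0.127. It is a telescoping slide: a steel inner tube in a fixed aluminium sleeve. It needs 3 to 5 N to slide. Between about 0.122 and the end stop the sprung lock button finds its hole and clicks up; the carrier is then locked out, with about 5 mm of play
- lock_button (a joint): orange snap button, 10 mm diameter, riding on the inner tube hidden in the sleeve: 0 held down by the sleeve, 0.008 m when it has clicked up through the hole in the sleeve's top
- lock_hole (a point): the hole in the sleeve's top, 56 mm above the table, in which the orange button shows when the carrier is locked out
- pull_post (a point): dark upright round pull post of the carrier, 18 mm diameter, from 16 to 88 mm above the table, 32 mm ahead of the carrier's wooden front board (127 mm ahead of the rack's origin when fully in). This point is on its axis, 75 mm above the table, and moves with the carrier. With the carrier in there is 33 mm free between post and rack top
- well0 (a point): centre of the floor of well 0 (left column seen from the robot, front): a square well 34 x 34 mm, 45 mm deep, floor 10 mm and rim 55 mm above the table, in the grey carrier; moves with it. Columns 88 mm apart, rows 38 mm apart. With the carrier in, the wells are under the rack's wooden top; locked out, all six are open above
- well1 (a point): centre of the floor of well 1 (left column seen from the robot, middle): a square well 34 x 34 mm, 45 mm deep, floor 10 mm and rim 55 mm above the table, in the grey carrier; moves with it. Columns 88 mm apart, rows 38 mm apart. With the carrier in, the wells are under the rack's wooden top; locked out, all six are open above
- well2 (a point): centre of the floor of well 2 (left column seen from the robot, rear): a square well 34 x 34 mm, 45 mm deep, floor 10 mm and rim 55 mm above the table, in the grey carrier; moves with it. Columns 88 mm apart, rows 38 mm apart. With the carrier in, the wells are under the rack's wooden top; locked out, all six are open above
- well3 (a point): centre of the floor of well 3 (right column seen from the robot, front): a square well 34 x 34 mm, 45 mm deep, floor 10 mm and rim 55 mm above the table, in the grey carrier; moves with it. Columns 88 mm apart, rows 38 mm apart. With the carrier in, the wells are under the rack's wooden top; locked out, all six are open above
- well4 (a point): centre of the floor of well 4 (right column seen from the robot, middle): a square well 34 x 34 mm, 45 mm deep, floor 10 mm and rim 55 mm above the table, in the grey carrier; moves with it. Columns 88 mm apart, rows 38 mm apart. With the carrier in, the wells are under the rack's wooden top; locked out, all six are open above
- well5 (a point): centre of the floor of well 5 (right column seen from the robot, rear): a square well 34 x 34 mm, 45 mm deep, floor 10 mm and rim 55 mm above the table, in the grey carrier; moves with it. Columns 88 mm apart, rows 38 mm apart. With the carrier in, the wells are under the rack's wooden top; locked out, all six are open above
- tube_red: loose slim spice tube with a red cap and a white label, 28 mm diameter, 132 mm tall, 70 g, bevelled foot; stands upright on the table. Origin at the centre of its foot, z along its axis towards the cap. May be absent
- tube_yellow: loose slim spice tube with a yellow cap and a white label, 28 mm diameter, 132 mm tall, 70 g, bevelled foot; stands upright on the table. Origin at the centre of its foot, z along its axis towards the cap. May be absent
- tube_green: loose slim spice tube with a green cap and a white label, 28 mm diameter, 132 mm tall, 70 g, bevelled foot; stands upright on the table. Origin at the centre of its foot, z along its axis towards the cap. May be absent
- tube_blue: loose slim spice tube with a blue cap and a white label, 28 mm diameter, 132 mm tall, 70 g, bevelled foot; stands upright on the table. Origin at the centre of its foot, z along its axis towards the cap. May be absent
- tube_black: loose slim spice tube with a black cap and a white label, 28 mm diameter, 132 mm tall, 70 g, bevelled foot; stands upright on the table. Origin at the centre of its foot, z along its axis towards the cap. May be absent
- salt_pot: loose squat round salt pot, blue ceramic with a white band and a fixed flat wooden lid, 58 mm diameter, 44 mm tall, about 250 g, standing in front of the rack in the carrier's way. Origin at the centre of its underside, z up
- bowl: loose blue bowl, 136 mm wide, 62 mm tall, left of the rack's path; bystander. Origin at the centre of its underside
- tin: loose squat food tin, 75 mm diameter, 58 mm tall; bystander. Origin at the centre of its underside

How it is judged:
By the outcome, as a careful person would: the job done as asked, in the order asked, and still so for the second after the job is handed in, with the robot touching nothing.
Of tube_red, tube_yellow, tube_green, tube_blue, tube_black only 3 to 5 are there at a start; the rules pass over those that are not, and their reading is None.
At some moment in a run one of salt_pot may be knocked a few centimetres aside while the robot is not near it.
It also fails if it takes over 210 s, if anything falls off the work surface, if the arm or the gripper's body presses on something with over 40 N, if the wrist force passes 120 N, or if a joint passes its speed limit or range.

ROBOT

A 6-joint arm with a two-finger parallel gripper is mounted at the origin on a cart in front of the work surface, level with it; the furniture and walls round the work are solid. World frame = base frame: x ahead of the robot, y to its left, z up, the work surface at z = 0. Lengths are in mm, angles in rad, forces in N, time in s.
With the tool pointing down it reaches from about 350 to 925 mm from the base axis. Payload 6.4 kg.
Tool frame: the origin (TCP) lies midway between the tips of the shut fingers; the grasp point (between the pads) lies 19 mm behind it (r.grip_depth is the distance from the TCP to the grasp point, in mm); z points along the fingers, y is the line along which they close (so a half turn about z gives the same grasp; the last joint's range is limited). The gripper opens to 85 mm and grips with 20 to 120 N. Pads are 22 mm wide; open, the fingers measure 114 mm over their backs; the gripper's body (76 mm by 85 mm) begins 54 mm behind the grasp point. The pads swing forward as they close: fully open they stand 13 mm farther back than shut.
Start: joints at [1.097, 0.245, 1.558, -0, 1.339, -0.174], TCP at [191.961, 621.019, 231.29] pointing down, gripper open.
Joint ranges: [-3.13, 3.13], [-1.02, 2.26], [0.13, 2.54], [-0.95, 4.09], [0.21, 2.88], [-2.74, 2.74]. Speed limits (rad/s): [2.57, 2.57, 3.14, 3.14, 3.14, 3.14].

INTERFACE

Orientations are given as a 3x3 rotation matrix whose columns are the frame's x, y, z axes.
In Python, from station import r gives the robot as it stands. The module is installed in compiled form; this text tells all that it offers.
- The arm moves only by the tool jog_arm, never from a script. Its argument "plan" is a list of rows, each a list of 4 numbers: the shift along the tool's x, y, z in cm, then the turn about the tool's z in degrees. In form: [[tx, ty, tz, roll], ...]. A call has 1 to 20 rows; each row is the pose to reach, as a shift and turn from the pose commanded when the call began, along the tool's axes at that moment; what a row does not reach only later rows make up. A row lasts 1/10 s, in which the tool goes at most 50 mm and 8.59 degrees, less where a joint would pass 70% of its speed; a pose out of reach is approached as far as the arm can. A call with a gripper value outside its range is refused whole. "grip" is the closure, from 0 (fully open) to 1 (shut), set as the call begins (left out, the last holds). The fingers move at their own pace and stop on an object; "force" is the grip in N (left out, the last holds). Time passes only in rows, so rows that repeat a pose let the fingers close. It gives the time, the measured TCP pose, the force, the opening and the grip force at its end, in the units of the state.
- r.observe(): the state, without advancing time (a new reading comes with each control period).
- r.read_camera(name): name is "scene" or "top"; returns a dict with "color" (420x560x3 uint8, red, green, blue), "z_map" (420x560 float32, mm along the optical axis (not along the pixel's ray), 0 where there is no reading), "K" (3x3 intrinsics, pixels), "view" (4x4, takes a point from world to camera coordinates). Camera axes: x right, y down, z forward; pixel columns grow to the right and rows downward; lengths in mm; the calibration is good to about 2 mm. A picture is of the moment at which its call begins.
- r.close_job(): hands the job in; it is judged then, once.
The state is a dict: "time_s": time; "qpos": joint angles; "qvel": joint speeds; "tau": joint torques, N m; "tool_pos": TCP position; "tcp_rot": TCP orientation; "contact_force": force on the tool from outside, world axes, zero at the start; "ft_torque": the same for the moment, N m; "grip_width": finger opening in mm; "grasp_force": force on a finger pad.
Only numpy, scipy, OpenCV 4.12 (cv2) and the standard library are available. Lean on these libraries where they do the work, as an engineer would, in place of code of your own. Each camera call takes 0.05 s, during which the arm holds its last target. There are 200 camera calls.

## Working session

There is one attempt and no reset: what is moved stays moved. The work goes in short steps, Python scripts to look and compute and a tool call to move; the robot and the scene stay as the last step left them, time stands still between calls to the robot, and variables do not carry over. Pictures are saved under pics/ and viewed, at most 14 in all, crops included, and the job is handed in when it is done.

Besides the shell and the picture viewer there is one more tool, called after "Call:" by a JSON object that holds its "op" and its "data", one argument or row to a line. jog_arm: Moves the arm, as the interface text tells. Its arguments: {"type":"object","properties":{"plan":{"type":"array","items":{"type":"array","items":{"type":"number"}}},"grip":{"type":"number"},"force":{"type":"number"}},"required":["plan"]}

```bash
mkdir -p pics; python3 - <<'E'
from station import r
import cv2,numpy as np
o=r.observe()
for k,v in o.items(): print(k,np.round(v,3).tolist())
for n in("scene","top"):
    c=r.read_camera(n); cv2.imwrite(f"pics/{n}0.png",c["color"][:,:,::-1]); print(n,np.round(c["K"],1).tolist(),np.round(c["view"],3).tolist())
E
```

```text
time_s 0.0
qpos [1.097, 0.246, 1.559, -0.0, 1.339, -0.174]
qvel [-0.0, -0.002, -0.001, -0.0, -0.001, 0.0]
tau [-0.002, -42.951, -32.612, -0.0, 0.005, 0.0]
tool_pos [191.694, 620.493, 230.161]
tcp_rot [[-0.955, 0.295, -0.001], [0.295, 0.955, -0.002], [0.0, -0.002, -1.0]]
contact_force [-0.235, -0.208, -0.312]
ft_torque [0.024, 0.029, 0.021]
grasp_force 0.0
grip_width 85.414
scene [[432.1, 0.0, 287.8], [0.0, 432.1, 210.1], [0.0, 0.0, 1.0]] [[0.552, -0.834, -0.017, -478.604], [-0.647, -0.415, -0.639, 331.668], [0.526, 0.364, -0.769, 698.825], [0.0, 0.0, 0.0, 1.0]]
top [[400.8, 0.0, 274.6], [0.0, 400.8, 215.1], [0.0, 0.0, 1.0]] [[-0.027, -1.0, -0.013, -157.893], [-0.986, 0.029, -0.165, 589.446], [0.166, 0.008, -0.986, 825.602], [0.0, 0.0, 0.0, 1.0]]
```

View pics/scene0.png

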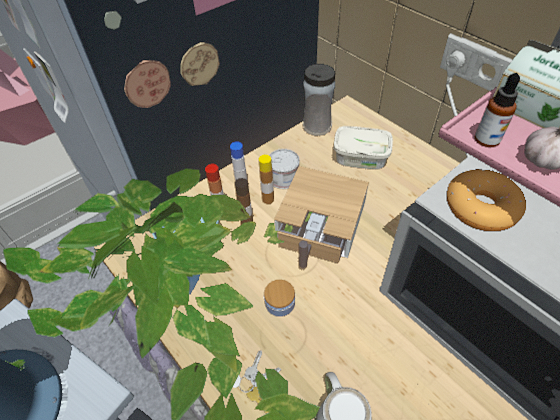

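View pics/top0.png

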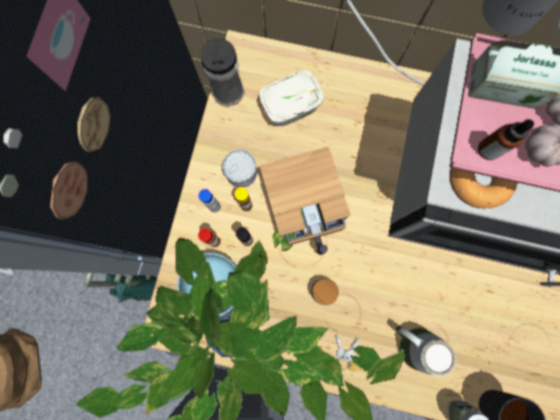

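The pictures show four tubes: blue (206,197), yellow (242,194), red (205,235) and black (244,235) in the top view. The pot is at (325,290), the post at (319,243), and the rack at about (303,195). A plant covers the bowl and could hide a fifth tube.

```bash
cat > h.py <<'E'
from station import r
import cv2,numpy as np
def cloud(c):
    K,V=c["K"],np.array(c["view"]); z=c["z_map"]; v,u=np.indices(z.shape)
    P=np.stack([(u-K[0,2])/K[0,0]*z,(v-K[1,2])/K[1,1]*z,z],-1)
    W=(P-V[:3,3])@V[:3,:3]; W[z==0]=np.nan
    return W
def ray(c,u,v,h):
    K,V=c["K"],np.array(c["view"]); R=V[:3,:3]; o=-R.T@V[:3,3]
    d=R.T@np.array([(u-K[0,2])/K[0,0],(v-K[1,2])/K[1,1],1]); return o+d*(h-o[2])/d[2]
def proj(c,p):
    q=c["K"]@(np.array(c["view"])[:3]@np.append(p,1)); return q[:2]/q[2]
E
python3 - <<'E'
from h import *
c=r.read_camera("top"); W=cloud(c); np.set_printoptions(precision=1,suppress=True)
for n,(u,v) in dict(blue=(206,197),yel=(242,194),red=(205,235),blk=(244,235),pot=(325,290),post=(319,243),tin=(239,168),rack=(290,180),jar=(218,60),leaf=(190,265),leaf2=(250,270),leaf3=(150,320),leaf4=(245,345),leaf5=(350,375),bowl=(208,262),mug=(435,355),micro=(410,190),box=(290,97),tab=(350,330),fridge=(150,150)).items(): print(n,W[v,u])
H=cv2.cvtColor(c["color"],cv2.COLOR_RGB2HSV); z=W[...,2]; h,s,val=cv2.split(H)
for n,m in dict(red=((h<6)|(h>174))&(s>150),yel=(h>20)&(h<32)&(s>180),blue=(h>105)&(h<125)&(s>160),black=(val<60),lightgreen=(h>40)&(h<85)&(s>120)).items():
    m=m&(z>95)&(z<145)&(W[...,0]>300)&(W[...,1]<400)
    k,l,st,ce=cv2.connectedComponentsWithStats(m.astype(np.uint8))
    for i in range(1,k):
        if st[i,4]>20: print(n,st[i],ce[i],np.nanmedian(W[l==i],0))
top=(abs(z-67)<5)&(h>5)&(h<25)
k,l,st,ce=cv2.connectedComponentsWithStats(top.astype(np.uint8)); i=1+st[1:,4].argmax()
P=W[l==i]; print("rack",st[i],P.mean(0),cv2.minAreaRect(P[:,:2].astype(np.float32)),cv2.boxPoints(cv2.minAreaRect(P[:,:2].astype(np.float32))))
m=(abs(z-44)<6)&(np.hypot(np.arange(560)[None]-325,np.arange(420)[:,None]-290)<25)
P=W[m];print("pot",len(P),P.mean(0),cv2.minEnclosingCircle(P[:,:2].astype(np.float32)))
m=(z>78)&(z<95)&(np.hypot(np.arange(560)[None]-319,np.arange(420)[:,None]-243)<18)
P=W[m];print("post",len(P),P.mean(0),cv2.minEnclosingCircle(P[:,:2].astype(np.float32)))
# max height map over plant
for hh in (150,200,300,400,500): 
    Q=W[(z>hh)&(c["color"][...,1]>c["color"][...,2]+20)&(h>30)&(h<90)]; 
    if len(Q): print(hh,len(Q),np.nanmin(Q,0),np.nanmax(Q,0))
E
```

```text
blue [611.4 -39.5 130.2]
yel [ 615.3 -111.4  130.5]
red [535.4 -37.6 130.1]
blk [ 533.2 -114.1  130.2]
pot [ 421.3 -276.9   43.3]
post [ 521.3 -268.4   46.2]
tin [691.2 -98.7  55.2]
rack [ 657.9 -210.    65.5]
jar [886.8 -69.5 163.2]
leaf [477.9  -8.  127.3]
leaf2 [ 465.  -124.7  129.8]
leaf3 [365.3 108.9  -2.6]
leaf4 [ 328.1 -114.3  144.3]
leaf5 [ 238.7 -327.1   -2.5]
bowl [484.8 -36.3  89.1]
mug [ 294.4 -475.2  102.7]
micro [ 612.6 -443.5  134.4]
box [ 856.3 -216.9   51.6]
tab [ 332.8 -332.2   -0.5]
fridge [ 800.4  157.4 -120.5]
red [199 229  14  13 137] [205.1 235. ] [535.3 -37.8 130.5]
yel [235 188  14  15 159] [241.3 194.9] [ 613.3 -109.5  130.7]
blue [200 190  12  12 111] [205.2 195.8] [613.5 -37.8 130.8]
black [  57    0  100  243 2829] [112.  119.7] [799.4 156.3 118.5]
black [419  10   9  14  36] [423.   16.8] [ 997.3 -507.4  121.1]
black [211  80  10   7  33] [215.1  83.2] [866.4 -54.4 106.3]
black [398 214  10  17  92] [402.4 222.6] [ 550.3 -427.3  121.9]
black [237 228  13  14 125] [242.8 234.5] [ 534.7 -112.2  130.7]
black [433 230 127  40 574] [503.5 247.1] [ 497.6 -627.
[... 484 characters left out ...]
102.8]
lightgreen [254 348  13  13  66] [259.2 355.1] [ 308.7 -139.5  141.3]
rack [ 260  147   91   89 4838] [ 637.5 -238.3   65.8] ((634.4794311523438, -239.42080688476562), (160.68260192871094, 158.045166015625), 14.440831184387207) [[ 537.  -182.9]
 [ 576.4 -336. ]
 [ 732.  -295.9]
 [ 692.6 -142.9]]
pot 565 [ 417.4 -276.7   42.8] ((417.3986511230469, -276.7086181640625), 28.23447036743164)
post 59 [ 504.9 -272.    86.4] ((505.060791015625, -272.29339599609375), 8.69715690612793)
150 7199 [ 237.1 -558.2  150. ] [727.8  49.4 437.7]
200 615 [ 681.2 -558.2  371. ] [ 727.8 -471.6  437.7]
300 615 [ 681.2 -558.2  371. ] [ 727.8 -471.6  437.7]
400 544 [ 684.1 -558.2  405.9] [ 727.8 -471.6  437.7]
```

```bash
python3 - <<'E'
from h import *
c=r.read_camera("top")["color"][140:320,170:370]; s=r.read_camera("scene")["color"][130:330,170:370]
c=cv2.resize(c,(400,360),interpolation=2); s=cv2.resize(s,(400,400),interpolation=2)[:360]
cv2.imwrite("pics/crop1.png",np.hstack([c,s])[:,:,::-1])
E
```

```text
(no output)
```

View pics/crop1.png

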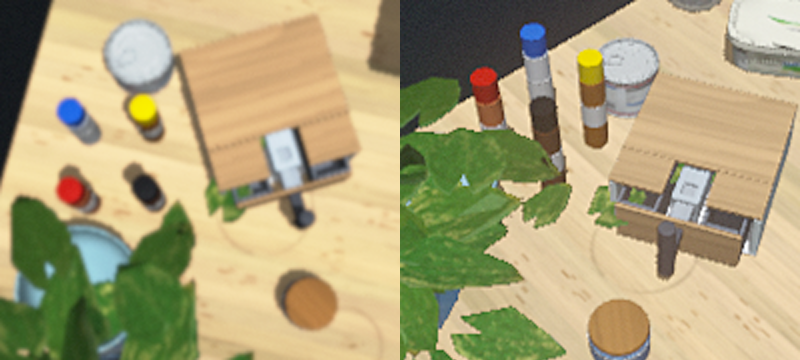

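```bash
python3 - <<'E'
from h import *
np.set_printoptions(precision=1,suppress=True)
C=[r.read_camera(n) for n in("top","scene")]
print(cloud(C[0])[240,282],cloud(C[0])[247,320],cloud(C[0])[246,317])
for x in range(340,720,20):
    row=""
    for y in range(120,-400,-20):
        hid=True
        for c in C:
            for z in (131,122,112,100,80):
                p=np.array([x,y,z]); q=np.round(proj(c,p)).astype(int)
                if 0<=q[0]<560 and 0<=q[1]<420:
                    d=c["z_map"][q[1],q[0]]; e=(np.array(c["view"])[:3]@np.append(p,1))[2]
                    if not(0<d<e+8): hid=False
        row+="#" if hid else "."
    print(x,row)
c=C[0];W=cloud(c);z=W[...,2];m=(z>78)&(z<95)&(np.hypot(np.arange(560)[None]-319,np.arange(420)[:,None]-243)<18)
v,u=np.nonzero(m);print(u.mean(),v.mean(),ray(c,u.mean(),v.mean(),88), u.min(),u.max(),v.min(),v.max())
E
```

```text
[ 531.9 -189.    28.5] [ 509.2 -266.    86.9] [ 515.1 -264.1   43.4]
340 .........####.............
360 ..##.#...####.............
380 ...#.......###............
400 ...##...#..##.............
420 ....#.....####............
440 ..........###.............
460 ...........#..............
480 ............#.............
500 ..........................
520 ..........................
540 ........#..#..............
560 ..........................
580 ..........................
600 ..........................
620 ........#..##.............
640 ..........................
660 ..........................
680 ..........................
700 ..........................
322.98333333333335 248.93333333333334 [ 504.9 -271.8   88. ] 319 327 245 253
```

```bash
cat >> h.py <<'E'
def go(x,y,z,yaw,base=None):
    "shift (cm, tool axes) and roll to put TCP at x,y,z with closing axis at yaw deg (mod 180)"
    o=r.observe(); R=np.array(o["tcp_rot"]); p=np.array(o["tool_pos"])
    s=R.T@(np.array([x,y,z])-p)/10; a=np.degrees(np.arctan2(R[1,1],R[0,1]))
    d=(yaw-a+90)%180-90
    print("shift",np.round(s,2).tolist(),"roll",round(-d,1),"q6",round(o["qpos"][5],2)); return s
E
python3 - <<'E'
from h import *
np.set_printoptions(precision=1,suppress=True)
for n in("top","scene"):
    W=cloud(r.read_camera(n)).reshape(-1,3)
    for hh in(-300,0,100,200,300,400):
        for y0 in (60,100,150,200,300,400,500):
            m=(W[:,2]>hh)&(W[:,2]<hh+100)&(W[:,1]>y0)&(W[:,1]<y0+50)
            if m.sum()>30: print(n,hh,y0,m.sum(),"x",np.nanmin(W[m,0]),np.nanmax(W[m,0]))
    g=(W[:,1]>-300)&(W[:,1]<200)&(W[:,0]<560)&(W[:,0]>100); print("maxz",np.nanmax(W[g,2]))
for p in[(400,350,330),(440,0,330)]: go(*p,90)
E
```

```text
top -300 60 729 x 107.18109917135335 1154.4687254345017
top -300 100 773 x 105.75389152032328 1016.8268230006568
top -300 150 767 x 633.3289263821734 823.7263641591884
top -300 200 700 x 472.5330033482051 639.7593853572399
top 0 60 1948 x 168.77670804501884 1152.4325714713345
top 0 100 2345 x 188.7180245548083 1011.3545050364243
top 0 150 2390 x 176.93540517366117 827.2361592392866
top 0 200 2115 x 180.1531005265659 639.1116979849264
top 100 60 1554 x 225.5659481496008 1076.357948729549
top 100 100 2516 x 317.43864275315093 1010.821464060729
top 100 150 2496 x 605.2201124712838 824.4713883137493
top 100 200 2168 x 472.46910831951953 641.3023565890096
top 100 300 53 x 467.6833790409609 479.37379015440683
top 200 60 90 x 966.7937596977979 998.3503662548486
top 200 100 2440 x 811.5778168464633 998.3503662548486
top 200 150 4113 x 608.899633381313 825.2597477617118
top 200 200 3668 x 472.44400276777117 642.2935999165572
top 300 100 2161 x 803.5530647718847 921.9954942033299
top 300 150 5635 x 630.7657696334069 823.4283361100712
top 300 200 2107 x 475.98902319931227 641.3713579482127
top 
[... 1227 characters left out ...]
.5608917680021
scene 200 300 321 x 486.9767305635347 500.82501725031534
scene 200 400 139 x 514.7768302306861 528.4398958686874
scene 200 500 148 x 536.8984694007141 554.9731323727915
scene 300 100 99 x 793.1295106210239 855.2067902779535
scene 300 150 1828 x 599.9219517072439 812.1134135004692
scene 300 200 4613 x 471.5089113299856 639.5836786097973
scene 300 300 316 x 478.21962838165945 497.76931163353015
scene 300 400 246 x 503.86074771972636 527.7578798873664
scene 300 500 34 x 542.7979192733138 554.4053901462265
scene 400 200 326 x 472.61596083313987 543.872854697794
maxz 187.4195180716675
shift [-27.88, -19.75, -9.88] roll -17.2 q6 -0.17
shift [-42.04, -52.0, -9.87] roll -17.2 q6 -0.17
```

Call:
{"op": "jog_arm", "data": {
  "plan": [
    [0,0,-9,0],
    [0,0,-9,0],
    [-19.9,-24.3,-9,0],
    [-19.9,-24.3,-9,0],
    [-19.9,-24.3,-9,0],
    [-19.9,-24.3,-9,0],
    [-19.9,-24.3,-9,0],
    [-19.9,-24.3,-9,0],
    [-19.9,-24.3,-9,0],
    [-31.8,-42.5,-9,0],
    [-31.8,-42.5,-9,0],
    [-31.8,-42.5,-9,0],
    [-31.8,-42.5,-9,0],
    [-31.8,-42.5,-9,0],
    [-41.9,-58.3,-9,0],
    [-41.9,-58.3,-9,0],
    [-41.9,-58.3,-9,0],
    [-41.9,-58.3,-9,0],
    [-41.9,-58.3,-9,0]
  ],
  "grip": 0,
  "force": 30
}}

```text
time_s: 2.35
tool_pos: [420.5, -63.2, 321.2]
tcp_rot: [[-0.954, 0.301, -0.0], [0.301, 0.954, -0.001], [0.0, -0.001, -1.0]]
contact_force: [-0.9, 0.6, 0.4]
grip_width: 85.2
grasp_force: 0.0
```

```bash
python3 - <<'E'
from h import *
go(417,-277,200,104.4); print(r.observe()["tool_pos"])
E
```

```text
shift [-6.11, -20.48, 12.14] roll -31.9 q6 -1.68
[420.48783334 -63.24748764 321.22922908]
```

Call:
{"op": "jog_arm", "data": {
  "plan": [
    [-6.1,-20.5,5,8],
    [-6.1,-20.5,8,16],
    [-6.1,-20.5,8,24],
    [-6.1,-20.5,8,32],
    [-6.1,-20.5,8,40],
    [-6.1,-20.5,8,48],
    [-6.1,-20.5,8,56],
    [-6.1,-20.5,8,64],
    [-6.1,-20.5,8,72],
    [-6.1,-20.5,8,80],
    [-6.1,-20.5,8,88],
    [-6.1,-20.5,8,96],
    [-6.1,-20.5,8,104],
    [-6.1,-20.5,8,112],
    [-6.1,-20.5,8,120],
    [-6.1,-20.5,8,128],
    [-6.1,-20.5,8,136],
    [-6.1,-20.5,8,144],
    [-6.1,-20.5,8,148],
    [-6.1,-20.5,8,148]
  ]
}}

```text
time_s: 4.35
tool_pos: [418.1, -272.8, 241.5]
tcp_rot: [[0.966, 0.257, 0.0], [0.257, -0.966, 0.0], [0.0, 0.0, -1.0]]
contact_force: [-0.2, -0.2, -0.6]
grip_width: 85.2
grasp_force: 0.0
```

```bash
python3 - <<'E'
from h import *
for n in("top","scene"):
    c=r.read_camera(n); cv2.imwrite(f"pics/{n}1.png",c["color"][:,:,::-1]); W=cloud(c); z=W[...,2]
    m=(abs(z-44)<4)&(np.hypot(W[...,0]-417,W[...,1]+277)<80); m=cv2.morphologyEx(m.astype(np.uint8),cv2.MORPH_OPEN,np.ones((3,3)))>0
    P=W[m]; print(n,len(P), P.mean(0) if len(P) else 0, cv2.minEnclosingCircle(P[:,:2].astype(np.float32)) if len(P) else 0)
go(417,-277,8,104.4)
E
```

```text
top 0 0 0
scene 660 [ 416.38958177 -279.51665305   43.43921694] ((417.1544494628906, -278.9463195800781), 28.73298454284668)
shift [-0.21, 0.36, 23.34] roll 0.6 q6 0.5
```

View pics/scene1.png

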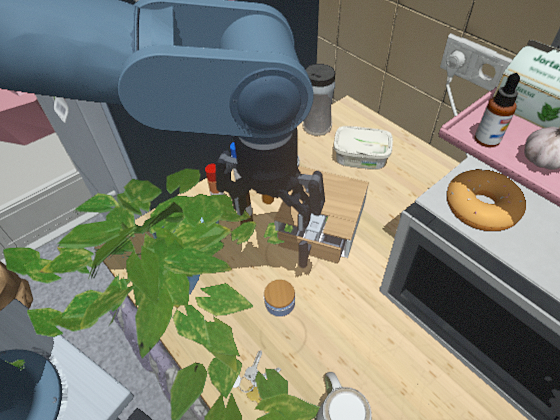

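The pot is still at (417,-278), seen at (280,297) in the scene view. I'm descending on it.

Call:
{"op": "jog_arm", "data": {
  "plan": [
    [-0.2,0.45,5,0],
    [-0.2,0.45,10,0],
    [-0.2,0.45,15,0],
    [-0.2,0.45,19,0],
    [-0.2,0.45,21.5,0],
    [-0.2,0.45,23,0],
    [-0.2,0.45,23.2,0],
    [-0.2,0.45,23.2,0]
  ]
}}

```text
time_s: 5.25
tool_pos: [417.2, -278.4, 9.4]
tcp_rot: [[0.967, 0.257, -0.0], [0.257, -0.967, 0.0], [-0.0, -0.0, -1.0]]
contact_force: [0.6, 0.1, 0.0]
grip_width: 85.4
grasp_force: 0.0
```

Call:
{"op": "jog_arm", "data": {
  "plan": [
    [0,0,0,0],
    [0,0,0,0],
    [0,0,0,0],
    [0,0,0,0],
    [0,0,0,0],
    [0,0,0,0],
    [0,0,0,0],
    [0,0,0,0],
    [0,0,0,0],
    [0,0,0,0]
  ],
  "grip": 1,
  "force": 30
}}

```text
time_s: 6.25
tool_pos: [417.9, -279.2, 10.9]
tcp_rot: [[0.967, 0.256, 0.002], [0.256, -0.967, -0.002], [0.001, 0.002, -1.0]]
contact_force: [-0.3, 2.1, 5.2]
grip_width: 56.7
grasp_force: 31.5
```

Call:
{"op": "jog_arm", "data": {
  "plan": [
    [0,0,-3,0],
    [0,0,-7,0],
    [0,0,-11,0],
    [3,0.2,-12,0],
    [7,0.5,-12,0],
    [11,0.9,-12,0],
    [15,1.2,-12,0],
    [19,1.5,-12,0],
    [22,1.8,-12,0],
    [22.4,1.8,-11,0],
    [22.4,1.8,-9,0],
    [22.4,1.8,-7.8,0],
    [22.4,1.8,-7.2,0],
    [22.4,1.8,-7.0,0],
    [22.4,1.8,-6.8,0],
    [22.4,1.8,-6.7,0],
    [22.4,1.8,-6.7,0],
    [22.4,1.8,-6.7,0]
  ]
}}

```text
time_s: 8.05
tool_pos: [638.6, -239.1, 78.0]
tcp_rot: [[0.967, 0.256, 0.001], [0.256, -0.967, -0.001], [0.001, 0.001, -1.0]]
contact_force: [-4.4, 1.5, 5.8]
grip_width: 56.9
grasp_force: 34.4
```

Call:
{"op": "jog_arm", "data": {
  "plan": [
    [0,0,0,0],
    [0,0,0,0],
    [0,0,0,0],
    [0,0,0,0],
    [0,0,0,0],
    [0,0,0,0],
    [0,0,-1,0],
    [0,0,-4,0],
    [0,0,-8,0],
    [0,0,-12,0],
    [-4,0,-13,0],
    [-8,0,-13,0],
    [-12,0,-13,0],
    [-12,0,-13,0]
  ],
  "grip": 0
}}

```text
time_s: 9.45
tool_pos: [518.9, -269.8, 206.6]
tcp_rot: [[0.967, 0.253, -0.001], [0.253, -0.967, 0.0], [-0.001, -0.0, -1.0]]
contact_force: [1.2, 0.0, -0.2]
grip_width: 85.5
grasp_force: 0.0
```

```bash
python3 - <<'E'
from h import *
np.set_printoptions(precision=1,suppress=True)
for n in("top","scene"):
    c=r.read_camera(n); cv2.imwrite(f"pics/{n}2.png",c["color"][:,:,::-1]); W=cloud(c); z=W[...,2]
    for nm,h,xy,R in(("pot",111,(639,-238),70),("post",87,(505,-272),25)):
        m=(abs(z-h)<4)&(np.hypot(W[...,0]-xy[0],W[...,1]-xy[1])<R); P=W[m]
        if len(P)>10: print(n,nm,len(P), P.mean(0), cv2.minEnclosingCircle(P[:,:2].astype(np.float32)))
go(505,-272,51,104.4)
E
```

```text
top pot 213 [ 645.1 -224.8  109.8] ((640.8576049804688, -233.0284423828125), 27.37138557434082)
top post 53 [ 504.3 -271.5   86.3] ((504.97222900390625, -272.0431213378906), 8.60322093963623)
scene pot 358 [ 633.2 -236.7  110.3] ((637.0953979492188, -239.32205200195312), 29.31595230102539)
scene post 62 [ 504.9 -275.3   86.9] ((505.5097351074219, -274.7944030761719), 8.611818313598633)
shift [-1.72, -0.22, 15.63] roll 0.4 q6 0.64
```

View pics/scene2.png

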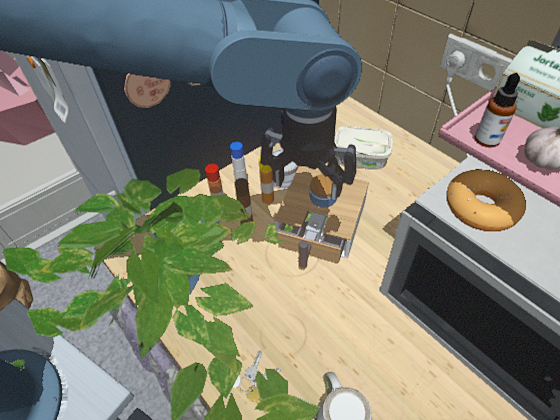

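Call:
{"op": "jog_arm", "data": {
  "plan": [
    [-1.4,0,4,0.4],
    [-1.4,0,8,0.4],
    [-1.4,0,12,0.4],
    [-1.4,0,14.5,0.4],
    [-1.4,0,15.5,0.4],
    [-1.4,0,16,0.4],
    [-1.4,0,16,0.4]
  ]
}}

```text
time_s: 10.25
tool_pos: [509.7, -273.2, 47.0]
tcp_rot: [[0.968, 0.25, 0.001], [0.25, -0.968, -0.001], [0.001, 0.001, -1.0]]
contact_force: [1.1, -0.2, -0.4]
grip_width: 85.4
grasp_force: 0.0
```

Call:
{"op": "jog_arm", "data": {
  "plan": [
    [0,0,0,0],
    [0,0,0,0],
    [0,0,0,0],
    [0,0,0,0],
    [0,0,0,0],
    [0,0,0,0],
    [0,0,0,0],
    [0,0,0,0],
    [0,0,0,0],
    [0,0,0,0],
    [0,0,0,0],
    [0,0,0,0]
  ],
  "grip": 1,
  "force": 40
}}

```text
time_s: 11.45
tool_pos: [508.8, -273.0, 46.8]
tcp_rot: [[0.968, 0.249, 0.0], [0.249, -0.968, -0.0], [0.0, 0.0, -1.0]]
contact_force: [-2.5, 1.1, 5.7]
grip_width: 16.7
grasp_force: 39.0
```

Call:
{"op": "jog_arm", "data": {
  "plan": [
    [-0.5,0,0,0],
    [-1.5,0,0,0],
    [-2.5,0,0,0],
    [-3.5,0,0,0],
    [-4.5,0,0,0],
    [-5.5,0,0,0],
    [-6.5,0,0,0],
    [-7.5,0,0,0],
    [-8.5,0,0,0],
    [-9.5,0,0,0],
    [-10,0,0,0],
    [-10.4,0,0,0],
    [-10.8,0,0,0],
    [-11.1,0,0,0],
    [-11.3,0,0,0],
    [-11.3,0,0,0]
  ]
}}

```text
time_s: 13.05
tool_pos: [399.5, -301.0, 46.8]
tcp_rot: [[0.969, 0.249, 0.001], [0.249, -0.969, -0.0], [0.001, 0.0, -1.0]]
contact_force: [0.7, 3.0, 6.0]
grip_width: 16.9
grasp_force: 39.9
```

```bash
python3 - <<'E'
from h import *
np.set_printoptions(precision=1,suppress=True)
im=[]
for n in("top","scene"):
    c=r.read_camera(n); W=cloud(c); col=c["color"]; H=cv2.cvtColor(col,cv2.COLOR_RGB2HSV)
    m=(H[...,0]<18)&(H[...,1]>200)&(H[...,2]>150)&(np.hypot(W[...,0]-560,W[...,1]+258)<60); print(n,"orange",m.sum(),W[m].mean(0) if m.any() else "")
    v,u=np.round(proj(c,(500,-265,56))).astype(int)[::-1]
    im.append(cv2.resize(col[max(v-70,0):v+70,u-70:u+70],(400,400),interpolation=2))
cv2.imwrite("pics/lock1.png",np.hstack(im)[:,:,::-1])
E
```

```text
top orange 1 [ 578.7 -252.7   58.3]
scene orange 3 [ 573.6 -258.2   59.4]
```

View pics/lock1.png

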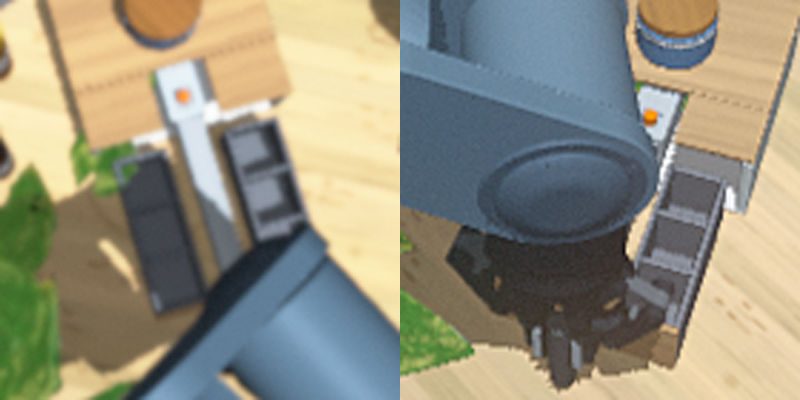

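The orange button is up in the hole, at (183,97) in the left crop and (650,117) in the right. I'm releasing the post.

Call:
{"op": "jog_arm", "data": {
  "plan": [
    [0,0,0,0],
    [0,0,0,0],
    [0,0,0,0],
    [0,0,0,0],
    [0,0,0,0],
    [0,0,0,0],
    [0,0,0,0],
    [0,0,-4,0],
    [0,0,-9,0],
    [0,0,-14,0],
    [0,0,-18,0],
    [0,0,-23,0],
    [-2,4,-25,0],
    [-2,8,-25,0],
    [-2,12,-25,0],
    [-2,15,-25,0],
    [-2,15,-25,0]
  ],
  "grip": 0
}}

```text
time_s: 14.85
tool_pos: [417.0, -454.0, 295.3]
tcp_rot: [[0.969, 0.247, -0.001], [0.247, -0.969, 0.0], [-0.001, -0.0, -1.0]]
contact_force: [-0.3, 1.1, -0.5]
grip_width: 85.5
grasp_force: 0.0
```

```bash
python3 - <<'E'
from h import *
np.set_printoptions(precision=1,suppress=True)
ex=np.array([.9685,.249]);ey=np.array([-.249,.9685]);O=np.array([639.3,-238.2])
for n in("top","scene"):
    c=r.read_camera(n); W=cloud(c); col=c["color"]; cv2.imwrite(f"pics/{n}3.png",col[:,:,::-1]); H=cv2.cvtColor(col,cv2.COLOR_RGB2HSV)
    m=(H[...,0]<18)&(H[...,1]>200)&(H[...,2]>150)&(np.hypot(W[...,0]-560,W[...,1]+258)<60); print(n,"orange",m.sum(),W[m].mean(0) if m.any() else "")
    m=(abs(W[...,2]-87)<4)&(np.hypot(W[...,0]-395,W[...,1]+302)<30);P=W[m]
    if len(P)>10: print("post",len(P),P.mean(0),cv2.minEnclosingCircle(P[:,:2].astype(np.float32))[0])
    q=W[...,:2]-O; a=q@ex; b=q@ey
    g=(a>-240)&(a<-60)&(abs(b)<75)
    m=g&(W[...,2]<20)&(W[...,2]>6); print("floor",m.sum())
    k,l,st,ce=cv2.connectedComponentsWithStats(m.astype(np.uint8))
    for i in range(1,k):
        if st[i,4]>15: print(st[i,4],"a",a[l==i].min(),a[l==i].max(),"b",b[l==i].min(),b[l==i].max())
    m=g&(abs(W[...,2]-55)<4); 
    for lo,hi in((25,75),(-75,-25)):
        mm=m&(b>lo)&(b<hi); print("rim",mm.sum(),np.percentile(a[mm],[1,99]),np.percentile(b[mm],[1,99]))
    h,s,val=cv2.split(H); z=W[...,2]
    for nm,m in dict(red=((h<6)|(h>174))&(s>150),yel=(h>20)&(h<32)&(s>180),blue=(h>105)&(h<125)&(s>160),black=(val<60)).items():
        m=m&(z>124)&(z<138)&(W[...,0]>500)&(W[...,0]<650)&(W[...,1]<0)&(W[...,1]>-150); P=W[m]
        if len(P)>10: print(nm,len(P),P.mean(0),cv2.minEnclosingCircle(P[:,:2].astype(np.float32)))
E
```

```text
top orange 1 [ 578.4 -252.5   60.1]
post 58 [ 396.3 -300.    86.6] (395.8686828613281, -299.6973876953125)
floor 1295
187 a -131.63073609450205 -99.80163184508515 b -61.51644004223689 -33.52738897536933
186 a -131.74976092988985 -99.68359186740003 b 26.983504749815435 58.723770277746326
192 a -171.46131337601244 -137.98969743971455 b -61.3665716957501 -32.89407456613853
219 a -171.45526906639287 -137.9688364825914 b 26.809297160335692 58.77639758922065
201 a -209.99130135444526 -176.0176997420677 b -61.39714953614331 -33.496897463642206
22 a -213.95875539411375 -169.33328751410707 b -23.051364108564215 -20.369945647484034
225 a -210.03226126807024 -175.93279341964615 b 27.11567938106304 58.92081984871983
rim 328 [-218.4  -96.5] [25.3 65. ]
rim 312 [-218.3  -96.3] [-64.7 -25.1]
red 126 [535.6 -37.  130.7] ((535.1758422851562, -35.39159393310547), 13.1387300491333)
yel 136 [ 615.4 -109.   130.6] ((616.2083740234375, -109.00655364990234), 13.178791046142578)
blue 107 [614.  -37.7 130.6] ((614.785400390625, -38.4649658203125), 11.939663887023926)
black 105 [ 535.5 -110.9  130.7] ((535.41
[... 581 characters left out ...]
117274968609767
96 a -190.16930907559927 -173.70257353256193 b 35.62243143448308 60.37553012326558
118 a -186.46182203124334 -174.39202382716195 b -58.3327020378293 -28.249569245545384
67 a -220.0654072154282 -217.3241489941688 b 22.34107260387944 63.126201476927825
106 a -220.2742604664002 -208.39189260238598 b -66.4069275767649 -5.039806438435757
rim 355 [-219.1  -83.9] [25.2 71.8]
rim 479 [-219.2  -96.6] [-66.5 -25.2]
red 122 [534.6 -39.  130.5] ((535.5628662109375, -36.899681091308594), 14.539619445800781)
yel 109 [ 614.7 -113.2  130.5] ((616.2333374023438, -110.81743621826172), 14.304479598999023)
blue 87 [614.8 -38.1 131.4] ((615.5625610351562, -38.465484619140625), 15.003003120422363)
```

View pics/scene3.png

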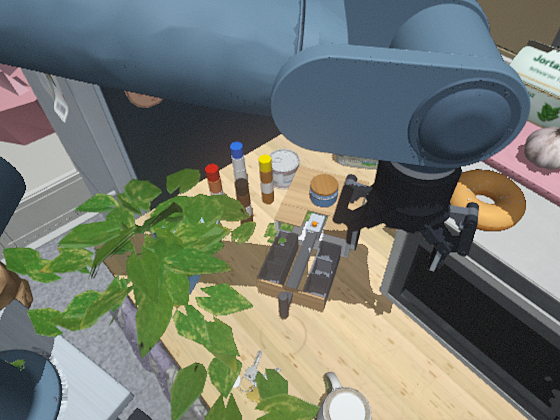

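Wells and tubes are located, with the carrier at about 124 mm. Yellow goes first; I'm moving above it.

Call:
{"op": "jog_arm", "data": {
  "plan": [
    [3.5,-3.5,4,0.3],
    [7,-7,4,0.3],
    [10.4,-10.6,4,0.3],
    [13.8,-14.2,4,0.3],
    [17.3,-17.7,4,0.3],
    [20.7,-21.3,4,0.3],
    [24.2,-24.8,4,0.3],
    [27.7,-28.4,6,0.3],
    [27.7,-28.4,10,0.3],
    [27.7,-28.4,13,0.3],
    [27.7,-28.4,13,0.3],
    [27.7,-28.4,13,0.3]
  ],
  "grip": 0.4
}}

```text
time_s: 16.15
tool_pos: [614.4, -106.7, 167.0]
tcp_rot: [[0.97, 0.244, -0.0], [0.244, -0.97, 0.0], [-0.0, -0.0, -1.0]]
contact_force: [0.2, -0.2, 0.7]
grip_width: 51.0
grasp_force: 0.0
```

Call:
{"op": "jog_arm", "data": {
  "plan": [
    [0,0.3,2,0],
    [0,0.3,5,0],
    [0,0.3,7,0],
    [0,0.3,8,0],
    [0,0.3,8.3,0],
    [0,0.3,8.3,0]
  ]
}}

```text
time_s: 16.75
tool_pos: [616.4, -110.6, 85.0]
tcp_rot: [[0.97, 0.244, 0.002], [0.244, -0.97, -0.001], [0.002, 0.001, -1.0]]
contact_force: [0.1, -0.3, -1.1]
grip_width: 51.3
grasp_force: 0.0
```

Call:
{"op": "jog_arm", "data": {
  "plan": [
    [0,0,0,0],
    [0,0,0,0],
    [0,0,0,0],
    [0,0,0,0],
    [0,0,0,0],
    [0,0,0,0],
    [0,0,0,0],
    [0,0,0,0]
  ],
  "grip": 1,
  "force": 30
}}

```text
time_s: 17.55
tool_pos: [616.7, -110.4, 85.1]
tcp_rot: [[0.97, 0.244, 0.003], [0.244, -0.97, -0.001], [0.002, 0.002, -1.0]]
contact_force: [-1.0, 0.8, 6.4]
grip_width: 26.7
grasp_force: 29.8
```

Call:
{"op": "jog_arm", "data": {
  "plan": [
    [0,0,-3,0],
    [0,0,-7,0],
    [0,0,-11,0],
    [0,0,-14,0],
    [-2.3,2.5,-14,0],
    [-4.7,5,-14,0],
    [-7,7.5,-14,0],
    [-9.3,10,-14,0],
    [-11.6,12.6,-14,0],
    [-14,15.1,-14,0],
    [-16.3,17.6,-14,0],
    [-16.3,17.6,-12,0],
    [-16.3,17.6,-9,0],
    [-16.3,17.6,-7,0],
    [-16.3,17.6,-7,0],
    [-16.3,17.6,-7,0],
    [-16.3,17.6,-7,0]
  ]
}}

```text
time_s: 19.25
tool_pos: [501.2, -321.2, 155.1]
tcp_rot: [[0.97, 0.244, 0.002], [0.244, -0.97, -0.002], [0.002, 0.002, -1.0]]
contact_force: [1.2, -0.4, 0.1]
grip_width: 26.5
grasp_force: 30.0
```

```bash
python3 - <<'E'
from h import *
np.set_printoptions(precision=1,suppress=True)
go(501.7,-320.4,95,104.4)
im=[]
for n in("top","scene"):
    c=r.read_camera(n); col=c["color"]; u,v=np.round(proj(c,(500,-320,70))).astype(int)
    im.append(cv2.resize(col[max(v-50,0):v+50,u-50:u+50],(400,400),interpolation=2))
cv2.imwrite("pics/ins1.png",np.hstack(im)[:,:,::-1])
E
```

```text
shift [0.06, -0.08, 6.01] roll -0.3 q6 0.56
```

View pics/ins1.png

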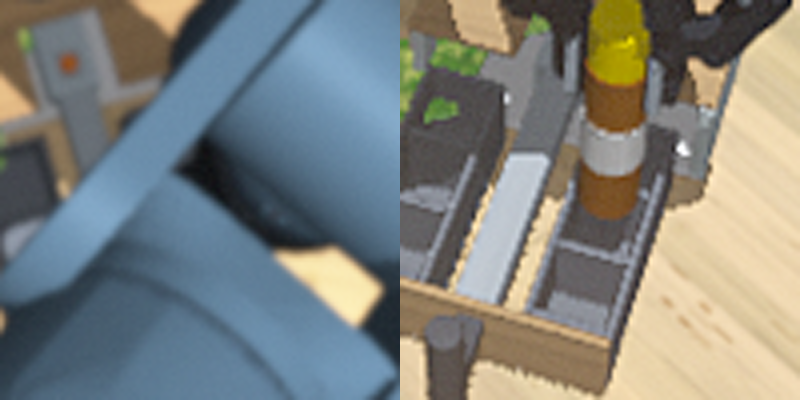

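The tube hangs centred over the middle right well, with its foot at (610,205).

Call:
{"op": "jog_arm", "data": {
  "plan": [
    [0.05,-0.05,1,0],
    [0.05,-0.05,1.7,0],
    [0.05,-0.05,2.2,0],
    [0.05,-0.05,2.7,0],
    [0.05,-0.05,3.2,0],
    [0.05,-0.05,3.2,0]
  ]
}}

```text
time_s: 19.95
tool_pos: [500.2, -319.6, 120.2]
tcp_rot: [[0.97, 0.244, -0.001], [0.244, -0.97, 0.001], [-0.001, -0.001, -1.0]]
contact_force: [0.5, 0.6, 0.6]
grip_width: 26.6
grasp_force: 30.0
```

Call:
{"op": "jog_arm", "data": {
  "plan": [
    [0,0,1,0],
    [0,0,1.8,0],
    [0,0,2.3,0],
    [0,0,2.5,0],
    [0,0,2.6,0],
    [0,0,2.6,0]
  ]
}}

```text
time_s: 20.55
tool_pos: [500.9, -320.1, 95.4]
tcp_rot: [[0.97, 0.244, 0.0], [0.244, -0.97, -0.0], [0.0, 0.0, -1.0]]
contact_force: [1.0, -0.1, -1.0]
grip_width: 26.8
grasp_force: 30.1
```

Call:
{"op": "jog_arm", "data": {
  "plan": [
    [0,0,0,0],
    [0,0,0,0],
    [0,0,0,0],
    [0,0,0,0],
    [0,0,0,0],
    [0,0,-4,0],
    [0,0,-9,0],
    [0,0,-14,0],
    [0,0,-14,0]
  ],
  "grip": 0.4
}}

```text
time_s: 21.45
tool_pos: [504.0, -322.9, 244.8]
tcp_rot: [[0.97, 0.244, 0.012], [0.244, -0.97, -0.011], [0.009, 0.014, -1.0]]
contact_force: [0.0, 0.0, 1.3]
grip_width: 51.0
grasp_force: 0.0
```

```bash
python3 - <<'E'
from h import *
np.set_printoptions(precision=1,suppress=True)
go(536,-111.3,165,104.4)
for n in("top","scene"):
    c=r.read_camera(n); W=cloud(c); h,s,val=cv2.split(cv2.cvtColor(c["color"],cv2.COLOR_RGB2HSV)); z=W[...,2]
    m=(h>20)&(h<32)&(s>180)&(z>100)&(np.hypot(W[...,0]-500,W[...,1]+320)<50); P=W[m]
    if len(P): print(n,len(P),P.mean(0),P.max(0))
E
```

```text
shift [8.2, -19.85, 7.78] roll -0.3 q6 0.57
scene 266 [ 496.6 -323.   135.3] [ 514.1 -307.6  144.8]
```

Call:
{"op": "jog_arm", "data": {
  "plan": [
    [1.6,-4,0,0],
    [3.2,-8,0,0],
    [4.9,-12,0,0],
    [6.6,-16,1,0],
    [8.2,-19.9,3,0],
    [8.2,-19.9,6,0],
    [8.2,-19.9,7,0],
    [8.2,-19.9,7,0],
    [8.2,-19.9,7,0]
  ]
}}

```text
time_s: 22.45
tool_pos: [531.7, -107.8, 165.4]
tcp_rot: [[0.97, 0.243, -0.0], [0.243, -0.97, 0.0], [-0.0, -0.0, -1.0]]
contact_force: [0.2, 0.3, 0.3]
grip_width: 51.0
grasp_force: 0.0
```

Call:
{"op": "jog_arm", "data": {
  "plan": [
    [0.3,0.4,1,0],
    [0.3,0.4,3,0],
    [0.3,0.4,6,0],
    [0.3,0.4,7.5,0],
    [0.3,0.4,8.1,0],
    [0.3,0.4,8.1,0]
  ]
}}

```text
time_s: 23.05
tool_pos: [535.5, -110.4, 84.0]
tcp_rot: [[0.97, 0.244, -0.001], [0.244, -0.97, 0.0], [-0.001, -0.0, -1.0]]
contact_force: [-0.1, 0.6, -0.1]
grip_width: 51.2
grasp_force: 0.0
```

Call:
{"op": "jog_arm", "data": {
  "plan": [
    [0,0,0,0],
    [0,0,0,0],
    [0,0,0,0],
    [0,0,0,0],
    [0,0,0,0],
    [0,0,0,0],
    [0,0,0,0],
    [0,0,0,0]
  ],
  "grip": 1
}}

```text
time_s: 23.85
tool_pos: [536.8, -110.6, 85.9]
tcp_rot: [[0.97, 0.244, 0.003], [0.244, -0.97, -0.001], [0.002, 0.002, -1.0]]
contact_force: [-1.4, -0.1, 6.6]
grip_width: 26.4
grasp_force: 30.1
```

Call:
{"op": "jog_arm", "data": {
  "plan": [
    [0,0,-3,0],
    [0,0,-7,0],
    [0,0,-11,0],
    [0,0,-15,0],
    [-2,3,-16,0],
    [-4,6,-16,0],
    [-6,9,-16,0],
    [-8,12,-16,0],
    [-10,15,-16,0],
    [-11.5,18,-16,0],
    [-12.3,19.5,-16,0],
    [-12.3,19.5,-16,0],
    [-12.3,19.5,-13,0],
    [-12.3,19.5,-9,0],
    [-12.3,19.5,-7,0],
    [-12.3,19.5,-7,0],
    [-12.3,19.5,-7,0],
    [-12.3,19.5,-7,0]
  ]
}}

```text
time_s: 25.65
tool_pos: [465.0, -329.6, 156.4]
tcp_rot: [[0.97, 0.245, 0.002], [0.245, -0.97, -0.002], [0.002, 0.003, -1.0]]
contact_force: [-0.5, 0.4, -0.6]
grip_width: 26.7
grasp_force: 29.9
```

Call:
{"op": "jog_arm", "data": {
  "plan": [
    [0,0,1,0],
    [0,0,1.7,0],
    [0,0,2.2,0],
    [0,0,2.7,0],
    [0,0,3.2,0],
    [0,0,3.2,0]
  ]
}}

```text
time_s: 26.25
tool_pos: [463.4, -328.8, 121.3]
tcp_rot: [[0.97, 0.244, -0.001], [0.244, -0.97, 0.001], [-0.001, -0.002, -1.0]]
contact_force: [-0.9, -0.6, -0.8]
grip_width: 26.6
grasp_force: 29.9
```

Call:
{"op": "jog_arm", "data": {
  "plan": [
    [0,0,1,0],
    [0,0,1.8,0],
    [0,0,2.3,0],
    [0,0,2.6,0],
    [0,0,2.7,0],
    [0,0,2.7,0]
  ]
}}

```text
time_s: 26.85
tool_pos: [464.0, -329.2, 95.9]
tcp_rot: [[0.97, 0.244, -0.0], [0.244, -0.97, 0.0], [-0.0, -0.001, -1.0]]
contact_force: [-0.5, 2.6, 4.9]
grip_width: 26.9
grasp_force: 31.1
```

Call:
{"op": "jog_arm", "data": {
  "plan": [
    [0,0,0,0],
    [0,0,0,0],
    [0,0,0,0],
    [0,0,0,0],
    [0,0,0,0],
    [0,0,-4,0],
    [0,0,-9,0],
    [0,0,-14,0],
    [0,0,-14,0],
    [0,0,-14,0],
    [0,0,-14,0]
  ],
  "grip": 0.4
}}

```text
time_s: 27.95
tool_pos: [463.2, -328.6, 233.6]
tcp_rot: [[0.97, 0.244, -0.002], [0.244, -0.97, 0.002], [-0.001, -0.002, -1.0]]
contact_force: [0.5, 0.2, -0.0]
grip_width: 51.3
grasp_force: 0.0
```

```bash
python3 - <<'E'
from h import *
np.set_printoptions(precision=1,suppress=True)
go(615,-38,165,104.4); go(535.5,-37.5,165,104.4)
for n in("top","scene"):
    c=r.read_camera(n); W=cloud(c); h,s,val=cv2.split(cv2.cvtColor(c["color"],cv2.COLOR_RGB2HSV)); z=W[...,2]
    for nm,m in dict(red=((h<6)|(h>174))&(s>150),yel=(h>20)&(h<32)&(s>180),blue=(h>105)&(h<125)&(s>160),black=(val<70)).items():
        m=m&(z>122)&(z<150)&(W[...,0]>400)&(W[...,0]<650)&(W[...,1]<0)&(W[...,1]>-360); P=W[m]
        if len(P)>10: print(n,nm,len(P),P.mean(0),P.max(0))
E
```

```text
shift [21.82, -24.46, 6.89] roll -0.3 q6 0.51
shift [14.12, -26.45, 6.91] roll -0.3 q6 0.51
top red 130 [535.5 -37.3 130.7] [547.3 -25.8 134. ]
top yel 48 [ 505.1 -311.   139.3] [ 512.5 -304.9  143.1]
top blue 108 [613.9 -37.8 130.8] [626.  -27.6 134.5]
top black 35 [421.2 -53.6 135.1] [494.4 -40.2 148.9]
scene red 131 [533.7 -39.2 129.9] [548.9 -24.3 133.4]
scene yel 228 [ 497.5 -322.6  137.7] [ 514.  -308.8  143.7]
scene blue 82 [615.4 -38.1 131.3] [629.  -26.1 135.2]
scene black 251 [ 451.4 -270.7  137.2] [605.4 -29.7 150. ]
```

Call:
{"op": "jog_arm", "data": {
  "plan": [
    [2,-3.8,0,0],
    [4,-7.6,0,0],
    [6,-11.4,0,0],
    [8.1,-15.2,0,0],
    [10.1,-19,0,0],
    [12.1,-22.8,1,0],
    [14.1,-26.4,3,0],
    [14.1,-26.4,6,0],
    [14.1,-26.4,7,0],
    [14.1,-26.4,7,0],
    [14.1,-26.4,7,0]
  ]
}}

```text
time_s: 29.15
tool_pos: [536.4, -39.7, 165.7]
tcp_rot: [[0.97, 0.243, 0.0], [0.243, -0.97, -0.0], [0.0, 0.0, -1.0]]
contact_force: [-0.0, -0.4, 0.1]
grip_width: 51.2
grasp_force: 0.0
```

Call:
{"op": "jog_arm", "data": {
  "plan": [
    [0,-0.2,1,0],
    [0,-0.2,3,0],
    [0,-0.2,6,0],
    [0,-0.2,7.5,0],
    [0,-0.2,8.1,0],
    [0,-0.2,8.1,0]
  ]
}}

```text
time_s: 29.75
tool_pos: [535.6, -37.0, 84.0]
tcp_rot: [[0.97, 0.244, -0.001], [0.244, -0.97, 0.0], [-0.001, -0.0, -1.0]]
contact_force: [0.0, 0.0, 0.2]
grip_width: 51.2
grasp_force: 0.0
```

Call:
{"op": "jog_arm", "data": {
  "plan": [
    [0,0,0,0],
    [0,0,0,0],
    [0,0,0,0],
    [0,0,0,0],
    [0,0,0,0],
    [0,0,0,0],
    [0,0,0,0],
    [0,0,0,0]
  ],
  "grip": 1
}}

```text
time_s: 30.55
tool_pos: [536.8, -37.0, 85.8]
tcp_rot: [[0.97, 0.244, 0.003], [0.244, -0.97, -0.001], [0.002, 0.001, -1.0]]
contact_force: [0.1, 0.5, 5.5]
grip_width: 26.6
grasp_force: 29.8
```

Call:
{"op": "jog_arm", "data": {
  "plan": [
    [0,0,-3,0],
    [0,0,-7,0],
    [0,0,-11,0],
    [0,0,-14,0],
    [-2,3,-14,0],
    [-4,6,-14,0],
    [-6,9,-14,0],
    [-8,12,-14,0],
    [-9.5,15,-14,0],
    [-10.3,17.8,-14,0],
    [-10.3,17.8,-14,0],
    [-10.3,17.8,-12,0],
    [-10.3,17.8,-9,0],
    [-10.3,17.8,-7,0],
    [-10.3,17.8,-7,0],
    [-10.3,17.8,-7,0],
    [-10.3,17.8,-7,0]
  ]
}}

```text
time_s: 32.25
tool_pos: [480.1, -234.9, 156.0]
tcp_rot: [[0.97, 0.244, 0.002], [0.244, -0.97, -0.002], [0.002, 0.002, -1.0]]
contact_force: [-0.3, -0.3, -0.7]
grip_width: 26.3
grasp_force: 30.0
```

Call:
{"op": "jog_arm", "data": {
  "plan": [
    [0,0,1,0],
    [0,0,1.7,0],
    [0,0,2.2,0],
    [0,0,2.7,0],
    [0,0,3.2,0],
    [0,0,3.2,0]
  ]
}}

```text
time_s: 32.85
tool_pos: [478.8, -234.3, 121.3]
tcp_rot: [[0.97, 0.244, -0.001], [0.244, -0.97, 0.001], [-0.001, -0.001, -1.0]]
contact_force: [-0.2, 0.1, -0.1]
grip_width: 27.0
grasp_force: 30.0
```

Call:
{"op": "jog_arm", "data": {
  "plan": [
    [0,0,1,0],
    [0,0,1.8,0],
    [0,0,2.3,0],
    [0,0,2.6,0],
    [0,0,2.7,0],
    [0,0,2.7,0]
  ]
}}

```text
time_s: 33.45
tool_pos: [479.4, -234.5, 95.8]
tcp_rot: [[0.97, 0.244, -0.0], [0.244, -0.97, 0.0], [-0.0, -0.001, -1.0]]
contact_force: [-1.5, 1.9, 4.4]
grip_width: 27.1
grasp_force: 31.5
```

Call:
{"op": "jog_arm", "data": {
  "plan": [
    [0,0,0,0],
    [0,0,0,0],
    [0,0,0,0],
    [0,0,0,0],
    [0,0,0,0],
    [0,0,-4,0],
    [0,0,-9,0],
    [0,0,-14,0],
    [0,0,-14,0],
    [0,0,-14,0],
    [0,0,-14,0]
  ],
  "grip": 0.4
}}

```text
time_s: 34.55
tool_pos: [478.5, -234.0, 233.7]
tcp_rot: [[0.97, 0.244, -0.002], [0.244, -0.97, 0.002], [-0.002, -0.002, -1.0]]
contact_force: [-0.6, 0.6, -1.0]
grip_width: 51.2
grasp_force: 0.0
```

```bash
python3 - <<'E'
from h import *
go(614.8,-38.2,165,104.4)
E
```

```text
shift [18.01, -15.65, 6.87] roll -0.3 q6 0.66
```

Call:
{"op": "jog_arm", "data": {
  "plan": [
    [3,-2.6,0,0],
    [6,-5.2,0,0],
    [9,-7.8,0,0],
    [12,-10.4,0,0],
    [15,-13,1,0],
    [18,-15.6,3,0],
    [18,-15.6,6,0],
    [18,-15.6,7,0],
    [18,-15.6,7,0],
    [18,-15.6,7,0]
  ]
}}

```text
time_s: 35.55
tool_pos: [615.6, -40.1, 165.5]
tcp_rot: [[0.97, 0.243, -0.0], [0.243, -0.97, 0.0], [-0.0, -0.0, -1.0]]
contact_force: [0.0, -0.2, 1.1]
grip_width: 51.2
grasp_force: 0.0
```

Call:
{"op": "jog_arm", "data": {
  "plan": [
    [0,-0.2,1,0],
    [0,-0.2,3,0],
    [0,-0.2,6,0],
    [0,-0.2,7.5,0],
    [0,-0.2,8.1,0],
    [0,-0.2,8.1,0]
  ]
}}

```text
time_s: 36.15
tool_pos: [615.1, -37.6, 84.1]
tcp_rot: [[0.97, 0.244, -0.001], [0.244, -0.97, 0.0], [-0.001, -0.0, -1.0]]
contact_force: [-0.2, -0.2, 0.6]
grip_width: 51.2
grasp_force: 0.0
```

Call:
{"op": "jog_arm", "data": {
  "plan": [
    [0,0,0,0],
    [0,0,0,0],
    [0,0,0,0],
    [0,0,0,0],
    [0,0,0,0],
    [0,0,0,0],
    [0,0,0,0],
    [0,0,0,0]
  ],
  "grip": 1
}}

```text
time_s: 36.95
tool_pos: [616.4, -37.6, 86.0]
tcp_rot: [[0.97, 0.244, 0.003], [0.244, -0.97, -0.001], [0.003, 0.001, -1.0]]
contact_force: [-0.8, 1.1, 5.7]
grip_width: 26.7
grasp_force: 29.9
```

Call:
{"op": "jog_arm", "data": {
  "plan": [
    [0,0,-3,0],
    [0,0,-7,0],
    [0,0,-11,0],
    [0,0,-15,0],
    [-3.5,1,-17,0],
    [-7,2,-17,0],
    [-10.5,3.5,-17,0],
    [-14,5,-17,0],
    [-17.5,7,-17,0],
    [-21,9,-17,0],
    [-21.8,12,-17,0],
    [-21.8,15.8,-17,0],
    [-21.8,15.8,-17,0],
    [-21.8,15.8,-14,0],
    [-21.8,15.8,-10,0],
    [-21.8,15.8,-7,0],
    [-21.8,15.8,-7,0],
    [-21.8,15.8,-7,0],
    [-21.8,15.8,-7,0]
  ]
}}

```text
time_s: 38.85
tool_pos: [443.5, -244.6, 156.6]
tcp_rot: [[0.97, 0.244, 0.003], [0.244, -0.97, -0.003], [0.002, 0.003, -1.0]]
contact_force: [0.5, 0.8, -0.6]
grip_width: 26.8
grasp_force: 30.1
```

Call:
{"op": "jog_arm", "data": {
  "plan": [
    [0,0,1,0],
    [0,0,1.7,0],
    [0,0,2.2,0],
    [0,0,2.7,0],
    [0,0,3.2,0],
    [0,0,3.2,0]
  ]
}}

```text
time_s: 39.45
tool_pos: [441.9, -243.5, 121.3]
tcp_rot: [[0.97, 0.244, -0.001], [0.244, -0.97, 0.001], [-0.001, -0.001, -1.0]]
contact_force: [-0.5, 0.5, -0.4]
grip_width: 26.8
grasp_force: 30.1
```

Call:
{"op": "jog_arm", "data": {
  "plan": [
    [0,0,1,0],
    [0,0,1.8,0],
    [0,0,2.3,0],
    [0,0,2.6,0],
    [0,0,2.7,0],
    [0,0,2.7,0]
  ]
}}

```text
time_s: 40.05
tool_pos: [442.5, -243.7, 96.0]
tcp_rot: [[0.97, 0.244, -0.001], [0.244, -0.97, 0.001], [-0.0, -0.001, -1.0]]
contact_force: [-2.0, 2.6, 4.7]
grip_width: 26.7
grasp_force: 32.0
```

Call:
{"op": "jog_arm", "data": {
  "plan": [
    [0,0,0,0],
    [0,0,0,0],
    [0,0,0,0],
    [0,0,0,0],
    [0,0,0,0],
    [0,0,-4,0],
    [0,0,-9,0],
    [0,0,-14,0],
    [0,0,-18,0],
    [0,-5,-20,0],
    [0,-10,-20,0],
    [0,-15,-20,0],
    [0,-20,-20,0],
    [0,-25,-20,0],
    [0,-30,-20,0],
    [0,-30,-20,0],
    [0,-30,-20,0]
  ],
  "grip": 0.4
}}

```text
time_s: 41.75
tool_pos: [368.9, 48.1, 295.4]
tcp_rot: [[0.969, 0.247, 0.001], [0.247, -0.969, -0.0], [0.001, 0.001, -1.0]]
contact_force: [-0.7, -0.9, -0.1]
grip_width: 51.2
grasp_force: 0.0
```

```bash
python3 - <<'E'
from h import *
np.set_printoptions(precision=1,suppress=True)
im=[]
for n in("top","scene"):
    c=r.read_camera(n); col=c["color"]; u,v=np.round(proj(c,(520,-180,70))).astype(int)
    im.append(cv2.resize(col[max(v-100,0):v+100,u-100:u+100],(400,400),interpolation=2))
    W=cloud(c); h,s,val=cv2.split(cv2.cvtColor(col,cv2.COLOR_RGB2HSV)); z=W[...,2]
    for nm,m in dict(red=((h<6)|(h>174))&(s>150),yel=(h>20)&(h<32)&(s>180),blue=(h>105)&(h<125)&(s>160),black=(val<70)).items():
        m=m&(z>138)&(z<150)&(W[...,0]>420)&(W[...,0]<530)&(W[...,1]<-200)&(W[...,1]>-360); P=W[m]
        if len(P)>10: print(n,nm,len(P),P.mean(0),P.max(0))
    for nm,h0,xy,R in(("pot",111,(639,-238),70),("post",87,(396,-301),25),("tin",58,(691,-99),50)):
        P=W[(abs(z-h0)<4)&(np.hypot(W[...,0]-xy[0],W[...,1]-xy[1])<R)]
        if len(P)>10: print(n,nm,len(P),P.mean(0),cv2.minEnclosingCircle(P[:,:2].astype(np.float32)))
cv2.imwrite("pics/end.png",np.hstack(im)[:,:,::-1])
E
```

```text
top red 141 [ 478.1 -232.   140.9] [ 490.4 -219.2  144. ]
top yel 132 [ 500.5 -317.5  141. ] [ 512.9 -305.9  144.3]
top blue 142 [ 441.9 -241.5  141. ] [ 454.  -229.2  145.3]
top black 123 [ 463.9 -325.8  140.9] [ 476.2 -315.4  144.3]
top pot 564 [ 637.9 -237.6  109.8] ((638.5089111328125, -237.75648498535156), 28.419965744018555)
top post 56 [ 396.1 -300.1   87. ] ((396.1257019042969, -299.8412780761719), 8.257136344909668)
top tin 405 [696.4 -96.3  55.5] ((694.9442749023438, -103.71497344970703), 42.97868728637695)
scene red 139 [ 478.4 -235.3  141.3] [ 492.7 -222.7  144.7]
scene yel 157 [ 500.2 -321.1  141.2] [ 513.9 -308.8  144. ]
scene blue 83 [ 442.1 -244.   141.7] [ 453.8 -232.1  143.8]
scene black 22 [ 467.  -329.5  140.9] [ 476.6 -319.3  143.1]
scene pot 469 [ 636.9 -240.3  110.4] ((638.2305908203125, -239.181640625), 29.443241119384766)
scene post 82 [ 395.9 -303.    86.9] ((395.5115051269531, -302.35943603515625), 9.153027534484863)
scene tin 373 [696.4 -99.7  55.5] ((696.7089233398438, -99.48418426513672), 38.619911193847656)
```

View pics/end.png

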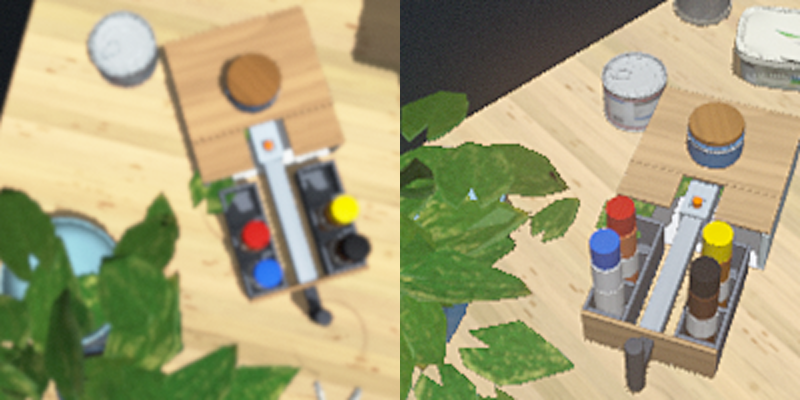

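All four visible tubes stand fully down: their tops measure 141–142 mm. The button is up, and the pot and tin are in place. Before handing in, I'm checking whether a green tube could be hidden under the plant.

```bash
python3 - <<'E'
from h import *
np.set_printoptions(precision=1,suppress=True)
C=[r.read_camera(n) for n in("top","scene")]
for c,n in zip(C,("t","s")): cv2.imwrite(f"pics/plant_{n}.png",c["color"][:,:,::-1])
th=np.linspace(0,2*np.pi,12,endpoint=False)
T=np.array([(rr*np.cos(t),rr*np.sin(t),z) for rr in(0,6,11) for t in th for z in (4,25,45,65,85,105,120,130)])
ok=[]
for x in range(250,760,10):
    for y in range(130,-400,-10):
        see=0; n=0
        for c in C:
            V=np.array(c["view"]); p=(T+[x,y,0])@V[:3,:3].T+V[:3,3]; q=p@c["K"].T; q=np.round(q[:,:2]/q[:,2:]).astype(int)
            i=(q[:,0]>=0)&(q[:,0]<560)&(q[:,1]>=0)&(q[:,1]<420); d=c["z_map"][q[i,1],q[i,0]]; see+=((d>p[i,2]+25)|(d==0)).sum(); n+=i.sum()
        if see<=0.03*n and n>200: ok.append((x,y,see,n))
print(ok)
W=cloud(C[1]); h,s,v=cv2.split(cv2.cvtColor(C[1]["color"],cv2.COLOR_RGB2HSV))
P=W[(W[...,2]>30)&(W[...,2]<200)&(h>95)&(h<125)&(s>80)&(W[...,0]<560)&(W[...,1]>-120)]; print("bowl-ish",len(P),P.mean(0))
E
```

```text
[(250, -140, np.int64(10), np.int64(576)), (260, -120, np.int64(7), np.int64(576)), (260, -130, np.int64(4), np.int64(576)), (260, -140, np.int64(10), np.int64(576)), (270, -90, np.int64(13), np.int64(576)), (270, -100, np.int64(3), np.int64(576)), (270, -110, np.int64(2), np.int64(576)), (270, -120, np.int64(5), np.int64(576)), (270, -130, np.int64(3), np.int64(576)), (270, -140, np.int64(12), np.int64(576)), (280, -90, np.int64(9), np.int64(576)), (280, -100, np.int64(15), np.int64(576)), (280, -110, np.int64(1), np.int64(576)), (280, -120, np.int64(4), np.int64(576)), (280, -130, np.int64(7), np.int64(576)), (280, -140, np.int64(13), np.int64(576)), (290, -100, np.int64(9), np.int64(576)), (290, -110, np.int64(1), np.int64(576)), (290, -120, np.int64(9), np.int64(576)), (300, -100, np.int64(3), np.int64(576)), (300, -110, np.int64(1), np.int64(576)), (300, -120, np.int64(1), np.int64(576)), (300, -130, np.int64(10), np.int64(576)), (310, -90, np.int64(8), np.int64(576)), (310, -100, np.int64(1), np.int64(576)), (310, -110, np.int64(1), np.int64(576)), (310, -120, np.int64(1), np.i
[... 3461 characters left out ...]
4(576)), (420, -110, np.int64(9), np.int64(576)), (420, -120, np.int64(11), np.int64(576)), (430, -30, np.int64(12), np.int64(576)), (430, -90, np.int64(3), np.int64(576)), (430, -110, np.int64(13), np.int64(576)), (440, -90, np.int64(4), np.int64(576)), (440, -100, np.int64(4), np.int64(576)), (440, -110, np.int64(4), np.int64(576)), (440, -240, np.int64(6), np.int64(576)), (450, -90, np.int64(5), np.int64(576)), (450, -100, np.int64(1), np.int64(576)), (450, -110, np.int64(12), np.int64(576)), (460, -100, np.int64(13), np.int64(576)), (460, -330, np.int64(13), np.int64(576)), (480, -10, np.int64(13), np.int64(576)), (500, -320, np.int64(0), np.int64(576))]
bowl-ish 1247 [ 65.5 -35.9  70. ]
```

```bash
python3 - <<'E'
from h import *
im=[]
for n in("top","scene"):
    c=r.read_camera(n); col=c["color"]; u,v=np.round(proj(c,(430,-95,90))).astype(int); print(n,u,v)
    for p in[(450,-100,z) for z in(0,66,131)]: print(proj(c,p)-[u-50,v-60])
    im.append(cv2.resize(col[v-60:v+60,u-50:u+50],(400,480),interpolation=2))
cv2.imwrite("pics/plz.png",np.hstack(im)[:,:,::-1])
E
```

```text
top 237 289
[56.37336302 49.78560772]
[53.51888757 49.50945405]
[50.2361218  49.19186581]
scene 202 229
[65.17857714 80.49436723]
[60.38220383 61.36595393]
[55.06250325 40.15045949]
```

View pics/plz.png

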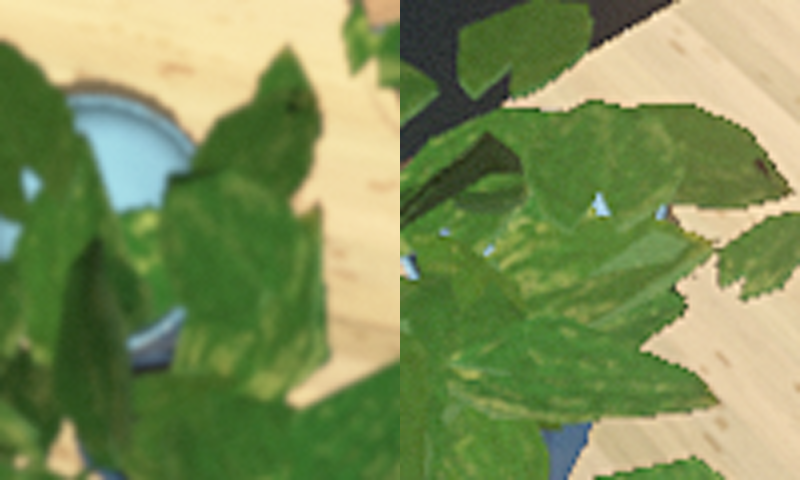

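The leaf crop shows the bowl under the leaves, its rim running from (60,90) to (200,160), where a fifth tube would otherwise fit. No cap or label shows between the leaves, so I take green as absent and hand the job in.

```bash
python3 -c "
from station import r
print(r.close_job())"
```

```text
the job is handed in; nothing more can be done
None
```

I handed the job in at about 42 s of the 210 s: the salt pot stands upright on the rack top, the carrier is locked out with the orange button up, and the red, yellow, blue and black tubes each stand fully down in their own well; green looked absent, though leaves hid some spots, and I measured the tin as unmoved but did not re-measure the bowl.

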